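# Fit the matching forming mandrel to the block on the mat

### The arm

A 6-joint arm with a two-finger parallel gripper is mounted at the origin on the work surface. World frame = base frame: x ahead of the robot, y to its left, z up, the work surface at z = 0. Lengths are in m, angles in rad, forces in N, time in s.
With the tool pointing down it reaches from about 0.35 to 0.925 m from the base axis. Payload 6.4 kg.
Tool frame: the origin (TCP) lies at the centre of the arm's flange, where the gripper is bolted on; the fingertips stand robot.finger_overhang ahead of it and the grasp point (between the pads) lies 180 mm ahead of it (robot.finger_overhang is the distance from the TCP to the fingertips, in m); z points along the fingers, y is the line along which they close (so a half turn about z gives the same grasp; the last joint's range is limited). The gripper opens to 94 mm and grips with 3 to 60 N. Pads are 16 mm wide; open, the fingers measure 119 mm over their backs; the gripper's body (75 mm by 177 mm) begins 78 mm behind the grasp point.
Start: joints at [1.002, 0.245, 1.558, -0, 1.339, -0.174], TCP at [0.25, 0.6, 0.405] pointing down, gripper open.
Joint ranges: [-3.13, 3.13], [-1.02, 2.26], [0.13, 2.54], [-0.95, 4.09], [0.21, 2.88], [-2.74, 2.74]. Speed limits (rad/s): [2.57, 2.57, 3.14, 3.14, 3.14, 3.14].

### API

Orientations are given as a unit quaternion [x, y, z, w].
In Python, from station import robot gives the robot as it stands.
- The arm moves only by the shell command python3 -m handwheel 'ROWS'. ROWS is JSON, a list of rows, each a list of 7 numbers: the turn, a rotation vector about the tool's x, y, z in rad, then the shift along the tool's x, y, z in mm, then the opening, from 0 (shut) to 1 (fully open). In form: [[rx, ry, rz, dx, dy, dz, fingers], ...]. A call has 1 to 5 rows; each row is the pose to reach, as a shift and turn from the pose commanded when the call began, along the tool's axes at that moment; what a row does not reach only later rows make up. A row lasts 1/12 s, in which the tool goes at most 41.7 mm and 7.16 degrees, less where a joint would pass 70% of its speed; a pose out of reach is approached as far as the arm can. A call with a gripper value outside its range is refused whole. The fingers move at their own pace and stop on an object; the grip force is fixed at half the most. Time passes only in rows, so rows that repeat a pose let the fingers close. It gives the time, the measured TCP pose, the force, the opening and the grip force at its end, in the units of the state.
- robot.state(): the state, without advancing time (a new reading comes with each control period).
- robot.snapshot(name): name is "side" or "top" or "wrist"; returns a dict with "img" (480x640x3 uint8, red, green, blue), "intrinsics" (3x3 intrinsics, pixels), "k1" (the pictures are not rectified: a ray, as slopes to the right and down, at radius r is drawn at 1 + k1 r^2 times it, then the intrinsics apply), "extrinsics" (4x4, takes a point from camera to world coordinates); the wrist camera has in their place "T_tool_cam" (4x4, takes a point from camera to tool coordinates, whose origin is the TCP and whose axes are the flange's). Camera axes: x right, y down, z forward; pixel columns grow to the right and rows downward; lengths in m; the calibration is good to about 2 mm. A picture is of the moment at which its call begins: read the wrist's pose just before it. There is no depth.
- robot.sign_off(): hands the job in; it is judged then, once.
The state is a dict: "time_s": time; "q": joint angles; "qvel": joint speeds; "tau": joint torques, N m; "ee_pos": TCP position; "tool_rot": TCP orientation; "ft_force": force on the tool from outside, world axes, zero at the start; "wrist_torque": the same for the moment, N m; "finger_gap": finger opening in m; "grasp_force": force on a finger pad.
Only numpy, scipy, OpenCV 4.12 (cv2) and the standard library are available. Lean on these libraries where they do the work, as an engineer would, in place of code of your own. Each camera call takes 0.05 s, during which the arm holds its last target. There are 200 camera calls.

### The job

Look at the blue forming block standing on the red mat, and find the one mandrel in the clip rack that fits its half-round groove: neither loose nor too thick. Pull that mandrel up out of its spring clips and lay it gently in the groove, fully home and centred so that its spindles stick out about equally at both ends, then let go. Leave the other two mandrels in their clips and do not disturb the tub or the hammer.

Things in the scene. Friction and masses are not known exactly. Their poses are not given: they have to be found in the camera images.
- mandrel_22: forming mandrel: bright aluminium round bar, body 22 mm diameter and 110 mm long, with a dark steel spindle (16 mm diameter, 30 mm long) at each end, 170 mm overall. Origin at its middle, on its axis; x runs along the axis. Starts level in the rack, axis 50 mm above the table, body free underneath down to the 12 mm base board. About 150 g.
- mandrel_30: forming mandrel: bright aluminium round bar, body 30 mm diameter and 110 mm long, with a dark steel spindle (16 mm diameter, 30 mm long) at each end, 170 mm overall. Origin at its middle, on its axis; x runs along the axis. Starts level in the rack, axis 50 mm above the table, body free underneath down to the 12 mm base board. About 240 g.
- mandrel_38: forming mandrel: bright aluminium round bar, body 38 mm diameter and 110 mm long, with a dark steel spindle (16 mm diameter, 30 mm long) at each end, 170 mm overall. Origin at its middle, on its axis; x runs along the axis. Starts level in the rack, axis 50 mm above the table, body free underneath down to the 12 mm base board. About 370 g.
- block_22: blue forming block, fixed, 110 x 80 mm, 45 mm high; all three look alike outside. A brass-lined (4 mm wall) half-round groove of 24 mm diameter (for the 22 mm mandrel) runs along its x, open above and at both ends. A finger gap 54 mm wide (along x) is cut across its middle over the full width, down to a 10 mm base. Origin: centre of its underside. Any of the three may stand on the red mat.
- groove_22 (a point): where the middle of a 22 mm mandrel's axis lies when it is fully home and centred in the groove of block_22, 44 mm above the table; x along the groove.
- block_30: blue forming block, fixed, 110 x 80 mm, 45 mm high; all three look alike outside. A brass-lined (4 mm wall) half-round groove of 32 mm diameter (for the 30 mm mandrel) runs along its x, open above and at both ends. A finger gap 54 mm wide (along x) is cut across its middle over the full width, down to a 10 mm base. Origin: centre of its underside. Any of the three may stand on the red mat.
- groove_30 (a point): where the middle of a 30 mm mandrel's axis lies when it is fully home and centred in the groove of block_30, 44 mm above the table; x along the groove.
- block_38: blue forming block, fixed, 110 x 80 mm, 45 mm high; all three look alike outside. A brass-lined (4 mm wall) half-round groove of 40 mm diameter (for the 38 mm mandrel) runs along its x, open above and at both ends. A finger gap 54 mm wide (along x) is cut across its middle over the full width, down to a 10 mm base. Origin: centre of its underside. Any of the three may stand on the red mat.
- groove_38 (a point): where the middle of a 38 mm mandrel's axis lies when it is fully home and centred in the groove of block_38, 44 mm above the table; x along the groove.
- mat: thin red bench mat, 190 x 160 mm, 1.5 mm thick, flat on the table; origin at the centre of its underside. The block that stands on it (centre within 20 mm of the mat's) is the one in use.
- rack: clip rack, fixed: dark board 175 x 245 x 12 mm, origin under its centre. Mandrels lie parallel to its x at y = -85, 0, +85 mm, in any order. At x = -70 and +70 mm each spindle lies in an open-topped steel saddle (14 mm along x) under a brass sprung jaw lapping over it from the -y side; a straight upward pull of 7 to 16 N snaps the mandrel out. Jaws reach 63 mm above the table.
- tub: clear round plastic tub of metal discs, 110 mm across the rim, 55 mm high, loose; origin at the centre of its underside. Bystander.
- hammer: small hammer lying flat on the table, loose, handle to its -x; bystander.

How it is judged:
At the end, for the whole second after the job is handed in: The mandrel matching the block on the red mat lies at rest, released, in its groove: middle within 12 mm of the groove's middle lengthways and 4 mm of fully home sideways and in height, axis within 0.06 rad; the other two mandrels are within 10 mm of their starts (((horizontal distance between block_22 and mat below 0.05 m and x of mandrel_22 in the frame of groove_22 between -0.012 and 0.012 m and y of mandrel_22 in the frame of groove_22 between -0.004 and 0.004 m and z of mandrel_22 in the frame of groove_22 between -0.004 and 0.004 m and angle between the x axis of mandrel_22 and the x axis of groove_22, either way round below 0.06 rad and linear speed of mandrel_22 below 0.02 m/s and distance of each of mandrel_30, mandrel_38 from where it was at the start of the episode below 0.01 m) or (horizontal distance between block_30 and mat below 0.05 m and x of mandrel_30 in the frame of groove_30 between -0.012 and 0.012 m and y of mandrel_30 in the frame of groove_30 between -0.004 and 0.004 m and z of mandrel_30 in the frame of groove_30 between -0.004 and 0.004 m and angle between the x axis of mandrel_30 and the x axis of groove_30, either way round below 0.06 rad and linear speed of mandrel_30 below 0.02 m/s and distance of each of mandrel_22, mandrel_38 from where it was at the start of the episode below 0.01 m) or (horizontal distance between block_38 and mat below 0.05 m and x of mandrel_38 in the frame of groove_38 between -0.012 and 0.012 m and y of mandrel_38 in the frame of groove_38 between -0.004 and 0.004 m and z of mandrel_38 in the frame of groove_38 between -0.004 and 0.004 m and angle between the x axis of mandrel_38 and the x axis of groove_38, either way round below 0.06 rad and linear speed of mandrel_38 below 0.02 m/s and distance of each of mandrel_22, mandrel_30 from where it was at the start of the episode below 0.01 m))); the robot touches nothing.
It fails at once if a mandrel of the wrong size is moved more than 20 mm ((horizontal distance between block_22 and mat below 0.05 m and distance of any of mandrel_30, mandrel_38 from where it was at the start of the episode above 0.02 m) or (horizontal distance between block_30 and mat below 0.05 m and distance of any of mandrel_22, mandrel_38 from where it was at the start of the episode above 0.02 m) or (horizontal distance between block_38 and mat below 0.05 m and distance of any of mandrel_22, mandrel_30 from where it was at the start of the episode above 0.02 m)).
It fails at once if a mandrel is dropped or rammed on a block (over 60 N) (contact force between any of mandrel_22, mandrel_30, mandrel_38 and block_22 above 60 N or contact force between any of mandrel_22, mandrel_30, mandrel_38 and block_30 above 60 N or contact force between any of mandrel_22, mandrel_30, mandrel_38 and block_38 above 60 N).
It fails at once if the tub or the hammer is moved more than 30 mm (distance of any of tub, hammer from where it was at the start of the episode above 0.03 m).
It also fails if it takes over 38 s, if anything falls off the work surface, if the arm or the gripper's body presses on something with over 40 N, if the wrist force passes 120 N, or if a joint passes its speed limit or range.

## Working session

There is one attempt and no reset: what is moved stays moved. The work goes in short steps, Python scripts to look and compute and a shell command to move; the robot and the scene stay as the last step left them, time stands still between calls to the robot, and variables do not carry over. Pictures are saved under pics/ and viewed, at most 10 in all, crops included, and the job is handed in when it is done.

```bash
mkdir -p pics; python3 - <<'E'
from station import robot
import cv2,pickle
s=robot.state();print(s['time_s'],s['ee_pos'],s['tool_rot'],robot.finger_overhang)
d={}
for n in("side","top","wrist"):
    d[n]=robot.snapshot(n);cv2.imwrite(f"pics/{n}0.png",d[n]["img"][:,:,::-1])
d['s']=s
pickle.dump(d,open("s0.pkl","wb"))
for n in("side","top"):print(n,d[n]["intrinsics"],d[n]["k1"],d[n]["extrinsics"])
print(d["wrist"]["T_tool_cam"],d["wrist"]["intrinsics"])
E
```

```text
0.0 [0.24988129 0.59982109 0.40356135] [ 1.96121878e-01  9.80579067e-01 -8.91294339e-04 -3.30251167e-04] 0.1992
side [[551.21337061   0.         319.8879051 ]
 [  0.         551.21337061 239.7417807 ]
 [  0.           0.           1.        ]] -0.13601515608407264 [[ 0.9403584  -0.22954321  0.25106968  0.32188544]
 [-0.33968009 -0.67378315  0.65622687 -0.81100875]
 [ 0.0185341  -0.70237183 -0.7115689   0.85132125]
 [ 0.          0.          0.          1.        ]]
top [[439.83949315   0.         323.21085766]
 [  0.         439.83949315 238.82705539]
 [  0.           0.           1.        ]] -0.0064492401946379535 [[ 0.0166424  -0.99917995  0.03691138  0.5418767 ]
 [-0.99984806 -0.01643938  0.00579711 -0.08737494]
 [-0.00518556 -0.03700225 -0.99930173  1.13685146]
 [ 0.          0.          0.          1.        ]]
[[ 7.19073862e-04 -9.70937500e-01 -2.39332099e-01  6.89363134e-02]
 [ 9.99999741e-01  6.99067469e-04  1.68480764e-04 -8.99380816e-04]
 [ 3.72499333e-06 -2.39332159e-01  9.70937752e-01  1.96213100e-02]
 [ 0.00000000e+00  0.00000000e+00  0.00000000e+00  1.00000000e+00]] [[353.56943052   0.         315.29121018]
 [  0.         353.56943052 241.81526425]
 [  0.           0.           1.        ]]
```

View pics/top0.png

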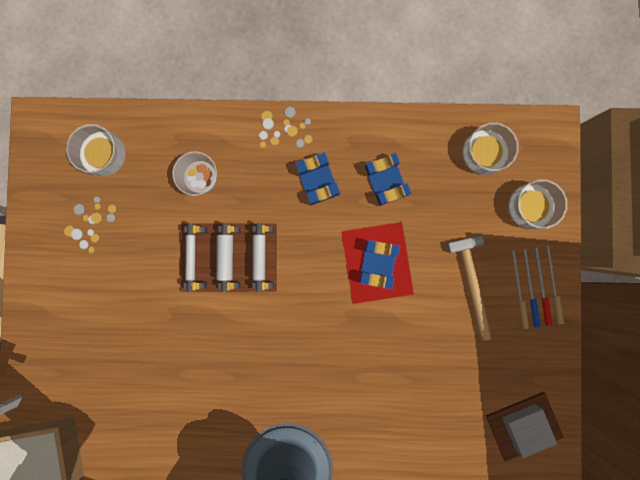

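View pics/side0.png

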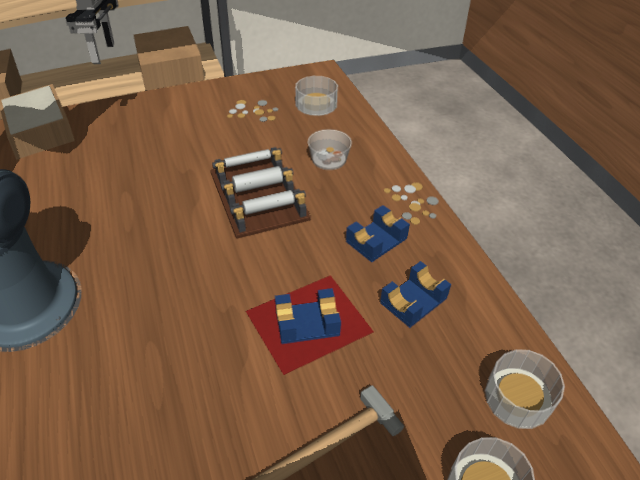

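The top view shows the rack around (228,257), with the mandrels at columns 190 (thinnest), 225 (thickest) and 259 (middle). The block on the mat is at (379,264), and the hammer is at (470,285). Next I'll enlarge the blocks and the rack.

```bash
cat > h.py <<'E'
import numpy as np,cv2,pickle
from scipy.spatial.transform import Rotation as R
def ext(c,s=None):
    if 'extrinsics' in c: return np.array(c['extrinsics'])
    T=np.eye(4);T[:3,:3]=R.from_quat(s['tool_rot']).as_matrix();T[:3,3]=s['ee_pos'];return T@np.array(c['T_tool_cam'])
def dist(c): return np.array([c['k1'],0,0,0,0.])
def ray(c,px,s=None):
    E=ext(c,s);u=cv2.undistortPoints(np.array(px,float).reshape(-1,1,2),np.array(c['intrinsics']),dist(c)).reshape(-1,2)
    d=np.c_[u,np.ones(len(u))]@E[:3,:3].T
    return E[:3,3],d/np.linalg.norm(d,axis=1)[:,None]
def atz(c,px,z,s=None):
    o,d=ray(c,px,s);return o+d*((z-o[2])/d[:,2])[:,None]
def proj(c,P,s=None):
    E=np.linalg.inv(ext(c,s));r=cv2.Rodrigues(E[:3,:3])[0]
    return cv2.projectPoints(np.array(P,float).reshape(-1,1,3),r,E[:3,3],np.array(c['intrinsics']),dist(c))[0].reshape(-1,2)
def tri(rays):
    A=sum(np.eye(3)-np.outer(d,d) for o,d in rays);b=sum((np.eye(3)-np.outer(d,d))@o for o,d in rays)
    return np.linalg.solve(A,b)
E
python3 - <<'E'
from h import *
d=pickle.load(open('s0.pkl','rb'));t=d['top']['img'];s=d['side']['img']
a=cv2.resize(t[215:300,170:280],None,fx=3.6,fy=3.6,interpolation=2)
b=cv2.resize(t[220:305,340:420],None,fx=3.6,fy=3.6,interpolation=2)
c=cv2.resize(s[275:375,240:380],None,fx=2.8,fy=2.8,interpolation=2)
e=cv2.resize(s[145:240,205:315],None,fx=2.8,fy=2.8,interpolation=2)
o=np.zeros((600,800,3),np.uint8)
for im,x,y in((a,0,0),(b,400,0),(c,0,310),(e,400,310)):o[y:y+im.shape[0],x:x+im.shape[1]]=im
cv2.imwrite('pics/crop1.png',o[:,:,::-1])
E
```

```text
(no output)
```

View pics/crop1.png

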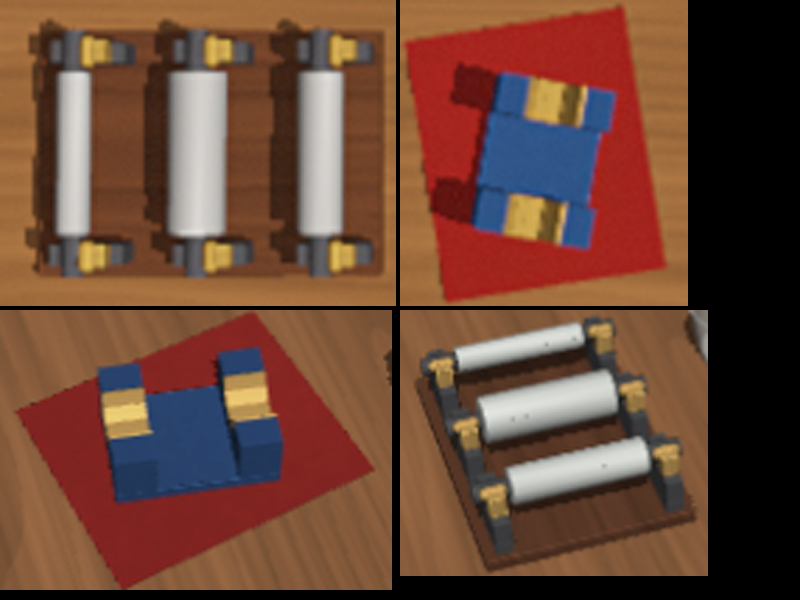

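The brass spans about half of the block's width (59 of 118 crop px, so about 40 mm including the liner). That makes the groove 32 mm, so this is block_30. The middle-thickness mandrel is the right-hand one in the top view, about 31 mm, so it is mandrel_30. Next I'll triangulate.

```bash
python3 - <<'E'
from h import *
d=pickle.load(open('s0.pkl','rb'));T=d['top'];S=d['side']
ta=lambda p:(p[0]/3.6+170,p[1]/3.6+215)
tb=lambda p:((p[0]-400)/3.6+340,p[1]/3.6+220)
sc=lambda p:(p[0]/2.8+240,(p[1]-310)/2.8+275)
se=lambda p:((p[0]-400)/2.8+205,(p[1]-310)/2.8+145)
def go(t,s):
    o,dt=ray(T,[t]);o2,ds=ray(S,[s]);return tri([(o,dt[0]),(o2,ds[0])])
f=go(ta((322,72)),se((645,455)));n=go(ta((321,236)),se((511,484)))
print('mandrel',n,f,(n+f)/2,np.linalg.norm(f-n))
print('spindle ends',atz(T,[ta((322,32)),ta((322,275))],.05))
print('other bodies',atz(T,[ta((74,154)),ta((198,154))],.05))
c=[go(tb(a),sc(b)) for a,b in(((591,249),(109,440)),((617,92),(280,425)),((475,228),(98,370)),((500,73),(262,348)))]
print('block',np.array(c),np.mean(c,0))
c=atz(T,[tb(p) for p in((591,249),(617,92),(475,228),(500,73))],.045);print(c.mean(0),c)
print(np.arctan2(*(c[1]-c[0]+c[3]-c[2])[[1,0]]))
print('hammer',atz(T,[(463,245),(486,335)],.02),'tub',atz(T,[(194,174)],.05))
E
```

```text
mandrel [0.48010829 0.0739231  0.05135375] [0.59123722 0.07662744 0.04749359] [0.53567275 0.07527527 0.04942367] 0.11122884225752462
spindle ends [[0.6164606  0.07754558 0.05      ]
 [0.44984027 0.07389055 0.05      ]]
other bodies [[0.52970998 0.2463187  0.05      ]
 [0.53114614 0.16094554 0.05      ]]
block [[ 0.46248527 -0.25258984  0.06627513]
 [ 0.56952638 -0.27071417  0.05799568]
 [ 0.47528886 -0.17679627  0.04144316]
 [ 0.58437248 -0.19347746  0.0405647 ]] [ 0.52291825 -0.22339444  0.05156967]
[ 0.52079232 -0.22398357  0.045     ] [[ 0.46052868 -0.2557638   0.045     ]
 [ 0.56864978 -0.27249519  0.045     ]
 [ 0.47356765 -0.17594262  0.045     ]
 [ 0.58042318 -0.19173269  0.045     ]]
-0.15014060230549942
hammer [[ 0.57329434 -0.4357802   0.02      ]
 [ 0.34750466 -0.49490988  0.02      ]] tub [[0.73835477 0.24355929 0.05      ]]
```

```bash
cat > go.py <<'E'
# usage: go.py x y z yaw_of_tool_y -> row (rotvec, mm) from the current measured pose, tool down
import sys;from h import *;from station import robot
x,y,z,w=map(float,sys.argv[1:5]);s=robot.state();M=R.from_quat(s['tool_rot']).as_matrix()
yy=np.array([np.cos(w),np.sin(w),0]);zz=np.array([0,0,-1.]);G=np.c_[np.cross(yy,zz),yy,zz]
print('t',s['time_s'],'p',s['ee_pos'],'gap',s['finger_gap'],s['grasp_force'],'F',s['ft_force'])
print('row',R.from_matrix(M.T@G).as_rotvec().round(3),(M.T@(np.array([x,y,z])-s['ee_pos'])*1000).round(1))
E
python3 -m handwheel '[[0,0,-0.08,-31,-25,4,1],[0,0,-0.16,-62,-50,8,0.8],[0,0,-0.24,-93,-75,12,0.6],[0,0,-0.32,-124,-100,16,0.6],[0,0,-0.41,-155,-125,20,0.6]]'; python3 go.py .535 .0755 .34 1.59
```

```text
time_s: 0.57
ee_pos: [0.3453, 0.4233, 0.3842]
tool_rot: [-0.01, 1.0, -0.0, -0.0]
ft_force: [-0.1, -0.5, -1.0]
finger_gap: 0.0707
grasp_force: 0.0
t 0.5667 p [0.34528106 0.42334716 0.38415387] gap 0.07071083116980266 0.0 F [-0.09760344 -0.49603209 -0.95309953]
row [-0.    -0.     0.001] [-182.7 -351.6   44.2]
```

```bash
python3 -m handwheel '[[0,0,0,-18,-35,4,0.6],[0,0,0,-36,-70,8,0.6],[0,0,0,-54,-105,13,0.6],[0,0,0,-72,-140,18,0.6],[0,0,0,-90,-175,22,0.6]]' >/dev/null; python3 -m handwheel '[[0,0,0,-18,-35,4,0.6],[0,0,0,-36,-70,8,0.6],[0,0,0,-54,-105,13,0.6],[0,0,0,-72,-140,18,0.6],[0,0,0,-90,-172,22,0.6]]' >/dev/null;  python3 -m handwheel '[[0,0,0,0,0,0,0.6],[0,0,0,0,0,0,0.6]]' ; python3 go.py .535 .0755 .34 1.59
python3 - <<'E'
from h import *;from station import robot
s=robot.state();w=robot.snapshot('wrist');pickle.dump((s,w),open('w1.pkl','wb'));cv2.imwrite('pics/w1.png',w['img'][:,:,::-1])
print(proj(w,[[.45,.0737,.05],[.48,.0745,.05],[.59,.077,.05],[.62,.0776,.05]],s))
E
```

```text
time_s: 1.57
ee_pos: [0.5307, 0.0793, 0.3401]
tool_rot: [-0.006, 1.0, 0.0, -0.001]
ft_force: [-0.6, 0.6, 0.1]
finger_gap: 0.0565
grasp_force: 0.0
t 1.5667 p [0.53067487 0.07934006 0.3401425 ] gap 0.05646549801125814 0.0 F [-0.58240948  0.6442026   0.05089681]
row [ 0.    -0.001 -0.007] [-4.3 -3.9  0.1]
[[310.05677616 139.75733517]
 [310.73540804 180.57698452]
 [312.48830411 314.45409117]
 [312.8245994  346.55414579]]
```

View pics/w1.png

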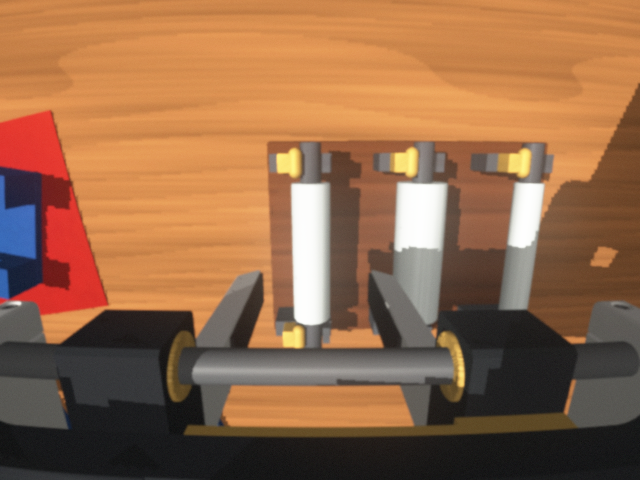

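The wrist view shows mandrel_30 under the fingers. Its body runs from (311,182) to (311,323), which is within about 1 px sideways of the prediction. Next I'll check its centre lengthwise and then descend.

```bash
python3 - <<'E'
from h import *
s,w=pickle.load(open('w1.pkl','rb'))
a=atz(w,[(311,182),(311.3,323)],.064,s);b=atz(w,[(311,143)],.057,s);print(a,a.mean(0),b)
a=atz(w,[(311,182),(311.3,323)],.05,s);print(a)
E
python3 go.py .535 .0755 .23 1.59
```

```text
[[0.48004808 0.07486297 0.064     ]
 [0.59077184 0.07616626 0.064     ]] [0.53540996 0.07551462 0.064     ] [[0.45256359 0.07450525 0.057     ]]
[[0.48106747 0.07471108 0.05      ]
 [0.59783217 0.07608547 0.05      ]]
t 1.6167 p [0.53017413 0.08050577 0.34027685] gap 0.056455628778267763 0.0 F [0.99057715 0.13356657 0.31068109]
row [ 0.    -0.001 -0.005] [ -4.9  -5.1 110.3]
```

```bash
python3 -m handwheel '[[0,0,-0.005,-5,-4.5,30,0.6],[0,0,-0.005,-5,-4.5,60,0.6],[0,0,-0.005,-5,-4.5,85,0.6],[0,0,-0.005,-5,-4.5,100,0.6],[0,0,-0.005,-5,-4.5,110,0.6]]'; python3 -m handwheel '[[0,0,0,0,0,0,0.6],[0,0,0,0,0,0,0.5]]'; python3 go.py .5354 .0755 .23 1.59
```

```text
time_s: 2.03
ee_pos: [0.5338, 0.078, 0.2285]
tool_rot: [-0.011, 1.0, 0.0, -0.002]
ft_force: [-0.0, 0.6, 0.5]
finger_gap: 0.0567
grasp_force: 0.0
time_s: 2.2
ee_pos: [0.5352, 0.0773, 0.231]
tool_rot: [-0.011, 1.0, 0.0, 0.0]
ft_force: [0.3, -0.0, 0.2]
finger_gap: 0.0524
grasp_force: 0.0
t 2.2 p [0.53519253 0.07725167 0.23100345] gap 0.0523971430901093 0.0 F [ 0.25856589 -0.03703912  0.18794019]
row [0.    0.    0.002] [-0.2 -1.8  1. ]
```

Now I'll grip, shifting 1 mm sideways.

```bash
python3 -m handwheel '[[0,0,0,0,-1,1,0.5],[0,0,0,0,-1,1,0.3],[0,0,0,0,-1,1,0.2],[0,0,0,0,-1,1,0.2],[0,0,0,0,-1,1,0.2]]'; python3 -m handwheel '[[0,0,0,0,0,0,0.1],[0,0,0,0,0,0,0.1],[0,0,0,0,0,0,0.1]]'
```

```text
time_s: 2.62
ee_pos: [0.5357, 0.0755, 0.2305]
tool_rot: [-0.01, 1.0, 0.0, 0.001]
ft_force: [-0.8, 1.9, 1.9]
finger_gap: 0.0292
grasp_force: 30.0
time_s: 2.87
ee_pos: [0.5357, 0.0755, 0.2304]
tool_rot: [-0.01, 1.0, 0.0, 0.001]
ft_force: [-1.2, 2.3, 6.3]
finger_gap: 0.0293
grasp_force: 30.0
```

The gap of 29 mm confirms the 30 mm mandrel. I'll lift straight up.

```bash
python3 -m handwheel '[[0,0,0,0,0,-3,0.1],[0,0,0,0,0,-6,0.1],[0,0,0,0,0,-10,0.1],[0,0,0,0,0,-15,0.1],[0,0,0,0,0,-20,0.1]]';python3 -m handwheel '[[0,0,0,0,0,-15,0.1],[0,0,0,0,0,-30,0.1],[0,0,0,0,0,-50,0.1],[0,0,0,0,0,-65,0.1],[0,0,0,0,0,-75,0.1]]'; python3 go.py .521 -.224 .32 1.42
```

```text
time_s: 3.28
ee_pos: [0.5342, 0.0756, 0.248]
tool_rot: [-0.01, 1.0, 0.0, -0.002]
ft_force: [-0.2, 0.5, -1.7]
finger_gap: 0.0292
grasp_force: 30.0
time_s: 3.7
ee_pos: [0.5355, 0.075, 0.3261]
tool_rot: [-0.01, 1.0, -0.001, 0.001]
ft_force: [0.0, 0.0, -1.9]
finger_gap: 0.0295
grasp_force: 30.0
t 3.7 p [0.53550102 0.07502504 0.32607979] gap 0.029480356376158454 29.999924898147583 F [ 0.04065854  0.04280202 -1.92682461]
row [-0.001  0.002  0.171] [  20.5 -298.7    6.4]
```

```bash
python3 -m handwheel '[[0,0,0.03,2,-25,0,0.1],[0,0,0.07,5,-62,1,0.1],[0,0,0.1,8,-102,2,0.1],[0,0,0.13,11,-142,3,0.1],[0,0,0.17,14,-180,4,0.1]]' >/dev/null; python3 go.py .521 -.224 .32 1.42
```

```text
t 4.1167 p [ 0.52422303 -0.10673134  0.32016405] gap 0.02946770877588559 30.000028610229492 F [ 0.90247351 -0.11732229 -2.35602943]
row [-0.001 -0.001 -0.   ] [ -14.5 -116.4    0.2]
```

```bash
python3 -m handwheel '[[0,0,0,-4,-35,0,0.1],[0,0,0,-8,-70,0,0.1],[0,0,0,-12,-97,0,0.1],[0,0,0,-14,-112,0,0.1],[0,0,0,-14,-116,0,0.1]]' >/dev/null; python3 -m handwheel '[[0,0,0,0,0,0,0.1],[0,0,0,0,0,0,0.1],[0,0,0,0,0,0,0.1]]'; python3 go.py .521 -.224 .32 1.42
python3 - <<'E'
from h import *;from station import robot
s=robot.state();w=robot.snapshot('wrist');t=robot.snapshot('top');pickle.dump((s,w,t),open('w2.pkl','wb'));
cv2.imwrite('pics/w2.png',w['img'][:,:,::-1])
E
```

```text
time_s: 4.78
ee_pos: [0.5216, -0.2201, 0.3203]
tool_rot: [0.074, 0.997, 0.0, -0.0]
ft_force: [0.1, -0.2, -2.2]
finger_gap: 0.0292
grasp_force: 30.0
t 4.7833 p [ 0.52157796 -0.2201438   0.32033337] gap 0.029172573404982846 29.99961107969284 F [ 0.11008821 -0.17110986 -2.17146324]
row [ 0.001 -0.001  0.003] [ 0.  -3.9  0.3]
```

View pics/w2.png

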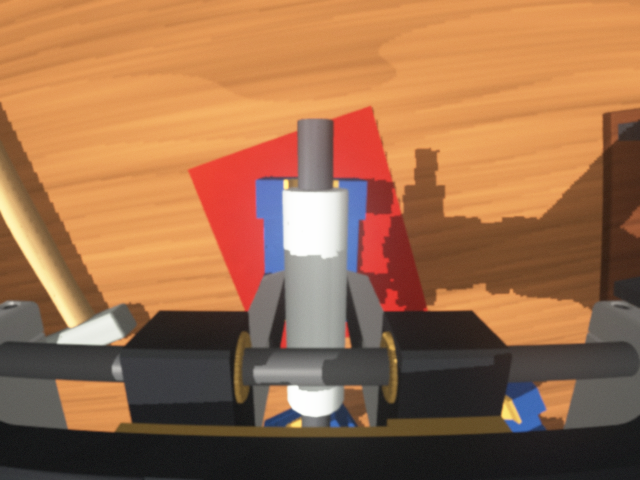

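The wrist view shows the block's near top edge from (257,180) to (367,181), with the brass centred near column 312. The mandrel's near body end is at (315,190). Next I'll convert these to world coordinates.

```bash
python3 - <<'E'
from h import *
s,w,t=pickle.load(open('w2.pkl','rb'))
a=atz(w,[(257,180),(367,181),(311.5,181)],.045,s);d=a[0]-a[1];print(a,np.linalg.norm(d))
yaw=np.arctan2(d[0],-d[1]);print('yaw',yaw,np.arctan2(d[1],d[0]))
for y in(-.15,-.14,-.16):print(a[:2].mean(0)+.055*np.array([np.cos(y),np.sin(y),0]))
print('mandrel',atz(w,[(315.5,190)],.155,s),atz(w,[(316,120)],.148,s),atz(w,[(316,410),(316,190)],.14,s))
print(s['ee_pos'])
# mat corners in side+top for yaw check of brass: side-edge of block by wrist
print(np.rad2deg(np.arctan2(*(atz(w,[(265,272)],.0,s)[0]-atz(w,[(265,272)],.045,s)[0])[:2])))
b=atz(w,[(257,180),(257,217)],.045,s);print('edge',b)
E
```

```text
[[ 0.4639178  -0.25454989  0.045     ]
 [ 0.47621831 -0.17662821  0.045     ]
 [ 0.47044088 -0.21601045  0.045     ]] 0.07888656906859345
yaw -0.1565653553692234 -1.72736168216412
[ 0.52445046 -0.22380814  0.045     ]
[ 0.52452993 -0.22326392  0.045     ]
[ 0.52436555 -0.22435155  0.045     ]
mandrel [[ 0.46681505 -0.21270284  0.155     ]] [[ 0.43890386 -0.20834851  0.148     ]] [[ 0.58472924 -0.22988699  0.14      ]
 [ 0.46826707 -0.21267214  0.14      ]]
[ 0.52157796 -0.2201438   0.32033337]
122.25778298800218
edge [[ 0.4639178  -0.25454989  0.045     ]
 [ 0.49036925 -0.25946748  0.045     ]]
```

```bash
python3 -m handwheel '[[0,0,0.003,-1,-3,20,0.1],[0,0,0.003,-1,-3,45,0.1],[0,0,0.003,-1,-3,60,0.1],[0,0,0.003,-1,-3,66,0.1],[0,0,0.003,-1,-3,68,0.1]]' >/dev/null; python3 -m handwheel '[[0,0,0,0,0,0,0.1],[0,0,0,0,0,0,0.1],[0,0,0,0,0,0,0.1]]'; python3 go.py .523 -.223 .224 1.417
python3 - <<'E'
from h import *;from station import robot
s=robot.state();w=robot.snapshot('wrist');t=robot.snapshot('side');pickle.dump((s,w,t),open('w3.pkl','wb'));
o=np.zeros((600,800,3),np.uint8)
o[:300]=cv2.resize(w['img'][100:250,115:515],None,fx=2,fy=2,interpolation=2)
o[300:,:600]=cv2.resize(t['img'][250:350,210:410],None,fx=3,fy=3,interpolation=2)
cv2.imwrite('pics/w3.png',o[:,:,::-1])
E
```

```text
time_s: 5.55
ee_pos: [0.5226, -0.2249, 0.2541]
tool_rot: [0.076, 0.997, -0.001, 0.001]
ft_force: [-0.9, 0.2, -2.9]
finger_gap: 0.0296
grasp_force: 30.0
t 5.55 p [ 0.52260938 -0.22494622  0.25408928] gap 0.029594103607200856 29.999467134475708 F [-0.85086916  0.24194686 -2.88232213]
row [-0.001  0.002  0.001] [-0.   2.  30.1]
```

View pics/w3.png

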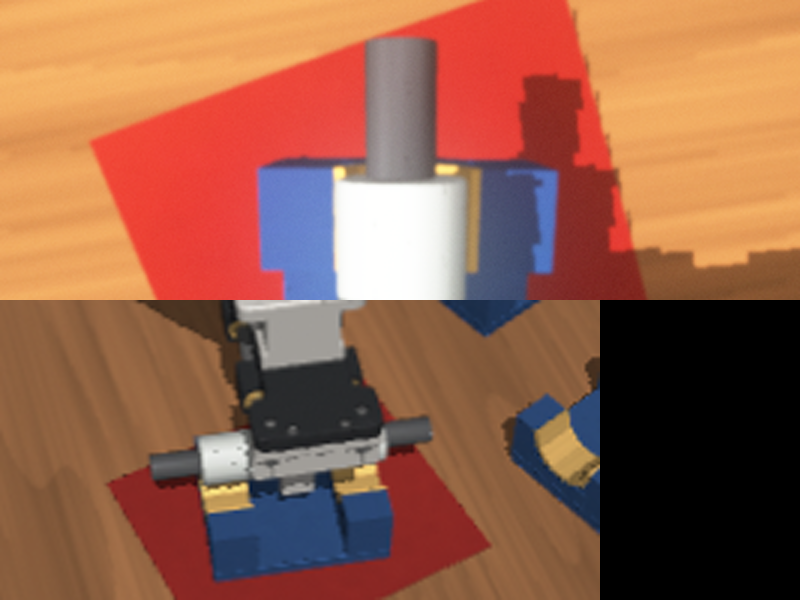

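The close view shows the block edges at crop columns 259 and 557 (centre 408), the brass from 334 to 481, and the mandrel centred at 401. The mandrel therefore needs to go about 2.4 mm toward tool +y. Next I'll compute this precisely, lengthwise included.

```bash
python3 - <<'E'
from h import *
s,w,t=pickle.load(open('w3.pkl','rb'));c=lambda p:(p[0]/2+115,p[1]/2+100)
M=R.from_quat(s['tool_rot']).as_matrix();L=lambda P:((P-s['ee_pos'])@M*1000).round(1)
print('block near edge ',L(atz(w,[c((259,166)),c((557,170)),c((334,168)),c((481,168))],.045,s)))
z=s['ee_pos'][2]-.18
print('body near end',L(atz(w,[c((401,178))],z+.014,s)),'spindle end',L(atz(w,[c((401.5,39))],z+.007,s)))
print('body sides', L(atz(w,[c((336,250)),c((466,250))],z,s)))
E
```

```text
block near edge  [[ 54.7 -38.6 209. ]
 [ 53.7  40.8 208.9]
 [ 54.1 -18.6 209. ]
 [ 54.2  20.5 208.9]]
body near end [[ 55.5  -0.8 165.9]] spindle end [[ 83.6  -0.7 172.8]]
body sides [[ 37.6 -15.8 179.9]
 [ 37.7  14.2 179.9]]
```

```bash
python3 -m handwheel '[[0,0,0,0,1.9,2,0.1],[0,0,0,0,1.9,6,0.1],[0,0,0,0,1.9,10,0.1],[0,0,0,0,1.9,12,0.1],[0,0,0,0,1.9,12,0.1]]'; python3 -m handwheel '[[0,0,0,0,0,2,0.1],[0,0,0,0,0,4,0.1],[0,0,0,0,0,6,0.1],[0,0,0,0,0,8,0.1],[0,0,0,0,0,8,0.1]]'; python3 go.py .523 -.223 .224 1.417
```

```text
time_s: 6.07
ee_pos: [0.522, -0.2227, 0.2397]
tool_rot: [0.076, 0.997, 0.0, -0.001]
ft_force: [0.6, 0.0, -2.8]
finger_gap: 0.0294
grasp_force: 30.0
time_s: 6.48
ee_pos: [0.5222, -0.2228, 0.2321]
tool_rot: [0.076, 0.997, 0.0, -0.0]
ft_force: [0.1, 1.1, -3.0]
finger_gap: 0.0292
grasp_force: 30.0
t 6.4833 p [ 0.52218665 -0.22281974  0.2321357 ] gap 0.02915570105739237 29.99947339296341 F [ 0.11172584  1.11230906 -3.00182811]
row [ 0.    -0.001  0.001] [-0.8 -0.1  8.1]
```

No contact yet. I'll carry on down slowly.

```bash
python3 -m handwheel '[[0,0,0,0,0,1,0.1],[0,0,0,0,0,2,0.1],[0,0,0,0,0,3,0.1],[0,0,0,0,0,4,0.1],[0,0,0,0,0,4,0.1]]'|grep -E 'pos|ft';python3 -m handwheel '[[0,0,0,0,0,0.5,0.1],[0,0,0,0,0,1,0.1],[0,0,0,0,0,1.5,0.1],[0,0,0,0,0,1.5,0.1]]'|grep -E 'pos|ft'
```

```text
ee_pos: [0.5223, -0.2229, 0.2284]
ft_force: [0.5, 0.2, -2.3]
ee_pos: [0.5224, -0.223, 0.2272]
ft_force: [1.3, -0.5, -2.4]
```

```bash
python3 -m handwheel '[[0,0,0,0,0,0.5,0.1],[0,0,0,0,0,1,0.1],[0,0,0,0,0,1.5,0.1],[0,0,0,0,0,1.5,0.1]]'|grep -E 'pos|ft';python3 -m handwheel '[[0,0,0,0,0,0.5,0.1],[0,0,0,0,0,1,0.1],[0,0,0,0,0,1,0.1]]'|grep -E 'pos|ft'
```

```text
ee_pos: [0.5224, -0.2231, 0.2258]
ft_force: [-0.0, -1.1, -0.0]
ee_pos: [0.5225, -0.2232, 0.225]
ft_force: [-0.9, -2.2, 0.4]
```

Contact is light, with the axis about 44.5 mm up, so it is nearly home. I'll release.

```bash
python3 -m handwheel '[[0,0,0,0,0,0.4,0.1],[0,0,0,0,0,0.4,0.34],[0,0,0,0,0,0.4,0.4],[0,0,0,0,0,0.4,0.55],[0,0,0,0,0,0.4,0.6]]';python3 -m handwheel '[[0,0,0,0,0,0,0.6],[0,0,0,0,0,-10,0.6],[0,0,0,0,0,-35,0.6],[0,0,0,0,0,-75,0.6],[0,0,0,0,0,-115,0.6]]';python3 -m handwheel '[[0,0,0,20,0,-40,0.6],[0,0,0,40,0,-60,0.6],[0,0,0,80,0,-60,0.6],[0,0,0,120,0,-60,0.6],[0,0,0,120,0,-60,0.6]]'
python3 - <<'E'
from h import *;from station import robot
s=robot.state();w=robot.snapshot('wrist');t=robot.snapshot('side');u=robot.snapshot('top');pickle.dump((s,w,t,u),open('w4.pkl','wb'));
o=np.zeros((600,800,3),np.uint8)
o[:300,:400]=cv2.resize(w['img'],(400,300))
o[:300,400:]=cv2.resize(u['img'][210:315,330:470],(400,300),interpolation=2)
o[300:,:400]=cv2.resize(t['img'][265:370,240:380],(400,300),interpolation=2)
o[300:,400:]=cv2.resize(t['img'][145:250,205:345],(400,300),interpolation=2)
cv2.imwrite('pics/w4.png',o[:,:,::-1])
E
```

```text
time_s: 8.23
ee_pos: [0.5223, -0.2226, 0.224]
tool_rot: [0.076, 0.997, 0.0, -0.0]
ft_force: [0.5, 0.2, 0.0]
finger_gap: 0.0473
grasp_force: 0.0
time_s: 8.65
ee_pos: [0.5218, -0.2225, 0.34]
tool_rot: [0.076, 0.997, 0.001, -0.001]
ft_force: [0.7, 0.0, 0.1]
finger_gap: 0.0564
grasp_force: 0.0
time_s: 9.07
ee_pos: [0.3992, -0.2024, 0.3984]
tool_rot: [0.077, 0.997, 0.0, -0.001]
ft_force: [0.9, 0.2, -1.5]
finger_gap: 0.0566
grasp_force: 0.0
```

View pics/w4.png

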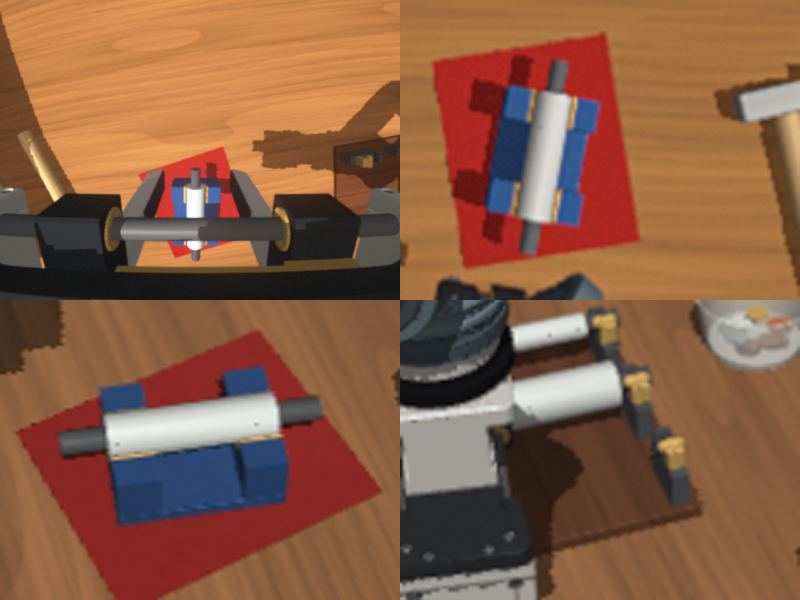

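The mandrel lies home in the brass groove. Its body is flush with the block at both ends, and the spindles stick out equally (top crop, 61–92 and 222–253). The other two mandrels are still in their clips. I'm handing it in.

```bash
python3 -m handwheel '[[0,0,0,0,0,0,0.6],[0,0,0,0,0,0,0.6],[0,0,0,0,0,0,0.6]]' >/dev/null; python3 -c "
from station import robot
print(robot.sign_off())"
```

```text
the job is handed in; nothing more can be done
None
```

The job is handed in: mandrel_30 is released, seated and centred in the groove of block_30 on the red mat, and the last pictures showed the other two mandrels still in the rack; no verdict came back.

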